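Bring the square jar to the reader and hold it there

TASK

Turn the lamp box's selector knob to the position with the long mark and let go of it, so that the reading lamp is set. Then turn the carousel by its crank knob until the square jar stands straight in front of the reader head, and hold the carousel still there: finish while still gripping the crank knob. Keep all jars standing in their pockets and leave the other things on the table as they are.

Things in the scene. Friction and masses are not known exactly. Their poses are not given: they have to be found in the camera images.
- selector_box: Grey lamp power box, fixed, 150 (x) x 140 (y) x 66 mm high, black bar knob in the middle of its top. Origin at the centre of its underside, z up; its -x side is its front. On the black dial round the knob are four white radial marks at -60, -20, +20 and +60 degrees from the front (clockwise from above positive); the one at +20 is long (26 mm), the others short (8 mm).
- selector (a joint): Selector knob angle (rad), growing clockwise seen from above; at 0 the knob's pointer line faces the box's front (-x of the box). Four detents at -1.05, -0.35, +0.35, +1.05; the LONG mark is at +0.35. Stops at +-1.3. Starts at or between -1.05 and -0.35. Snaps into the next detent once past half way; takes up to about 0.1 N m.
- selector_grip (a point): Point on the selector knob's axis at the height to grip, 95 mm above the table. The grip is a straight bar 14 mm thick, 44 mm long, from 75 to 105 mm above the table, with a white pointer line on top of one half. The point turns with the knob: bar along its x axis, pointer towards its -x.
- carousel_base: Fixed foot of the jar carousel: a grey disc 190 mm across under the turntable, with a white reader head 32 x 46 x 72 mm high at its front, centred 152 mm from the axis along the base's -x, its black lens looking at the carousel. Origin on the turning axis at table height, z up.
- carousel: Turntable: black disc 250 mm across, turns either way without end about the foot's vertical axis (friction 0.02 N m, no spring). Origin on the axis, 16 mm above the table. Five round pockets (50 mm inside, walls 16 mm high, floor 24 mm above the table) 90 mm from the axis at 0, 72, 144, 216, 288 degrees from its x axis, a jar in each. Crank post 80 mm from the axis at +36 degrees.
- crank_knob: Upright cylindrical aluminium knob 22 mm across and 38 mm tall that spins freely on the steel crank post of the turntable, used to turn the carousel. Origin at the centre of its underside, 110 mm above the table; its top is 148 mm above the table, well above all the jars (highest 90 mm), and it goes round with the turntable on a circle of 80 mm radius.
- square_jar: The sought jar, the only square one: 34 x 34 mm amber glass with a square white lid at 50 mm height and a small ball grip on top (66 mm high in all), 60 to 130 g. Origin at the centre of its underside. Stands loose in one of the five pockets (a few mm of play), turned any way.
- round_jar1: Round amber glass jar 44 mm across, 50 mm high, flat white lid, standing loose in a pocket of the carousel. Origin at the centre of its underside. Not wanted.
- round_jar2: Round amber glass jar 44 mm across, 50 mm high, flat white lid, standing loose in a pocket of the carousel. Origin at the centre of its underside. Not wanted.
- round_jar3: Round amber glass jar 44 mm across, 50 mm high, flat white lid, standing loose in a pocket of the carousel. Origin at the centre of its underside. Not wanted.
- round_jar4: Round amber glass jar 44 mm across, 50 mm high, flat white lid, standing loose in a pocket of the carousel. Origin at the centre of its underside. Not wanted.
- loupe: Bystander: small black and steel eye loupe, 42 mm across, 36 mm high.
- lens_tin: Bystander: flat round metal tin, 54 mm across, 22 mm high.
- screwdriver: Bystander: screwdriver lying on the table.
- mouse: Bystander: black computer mouse, 100 x 58 x 26 mm.
- tape_roll: Bystander: roll of tape lying flat, 90 mm across, 24 mm high.
- scope_head: Bystander: black instrument head 60 x 34 x 30 mm with a steel handle 26 mm thick and 110 mm long, lying on the table.
- canister: Bystander: aluminium canister, 72 mm across, 150 mm high, upright.
- hard_case: Bystander: grey hard case, 110 x 200 x 45 mm, lying flat.
There are look-alikes about, which are no part of the job. What is shaped like the selector_box but orange is not meant.

How it is judged:
By the outcome, as a careful person would: the job done as asked, in the order asked, and still so for the second after the job is handed in, while the arm keeps its last pose, push and grip.
It also fails if it takes over 48 s, if anything falls off the work surface, if the arm or the gripper's body presses on something with over 40 N, if the wrist force passes 120 N, or if a joint passes its speed limit or range.

ROBOT

A 6-joint arm with a two-finger parallel gripper is mounted at the origin on the work surface. World frame = base frame: x ahead of the robot, y to its left, z up, the work surface at z = 0. Lengths are in mm, angles in rad, forces in N, time in s.
With the tool pointing down it reaches from about 275 to 1000 mm from the base axis. Payload 8.4 kg.
Tool frame: the origin (TCP) lies midway between the tips of the shut fingers; the grasp point (between the pads) lies 19 mm behind it; z points along the fingers, y is the line along which they close (so a half turn about z gives the same grasp; the last joint's range is limited). The gripper opens to 85 mm and grips with 20 to 120 N. Pads are 22 mm wide; open, the fingers measure 114 mm over their backs; the gripper's body (76 mm by 85 mm) begins 54 mm behind the grasp point. The pads swing forward as they close: fully open they stand 13 mm farther back than shut.
Start: joints at [-1.318, 0.353, 1.633, -0, 1.155, -0.002], TCP at [157.531, -604.824, 231.281] pointing down, gripper open.
Joint ranges: [-2.63, 2.63], [-0.92, 2.1], [0.06, 2.66], [-1.3, 4.44], [0, 2.69], [-3.02, 3.02]. Speed limits (rad/s): [2.22, 2.22, 2.79, 3.14, 3.14, 3.14].

INTERFACE

Orientations are given as [roll, pitch, yaw] about the fixed x, y, z axes, in that order (R = Rz(yaw) Ry(pitch) Rx(roll)).
In Python, from rig import r gives the robot as it stands.
- The arm moves only by the tool servo_tool, never from a script. Its argument "deltas" is a list of rows, each an object of numbers: "x", "y", "z": the shift along the world's x, y, z in mm; "rx", "ry", "rz": the turn, a rotation vector about the world's x, y, z in rad; "gripper": the gripper's target within -1 to 1 (fully open at 1, half-way at 0, shut at -1). A call has 1 to 10 rows; each row is the pose to reach, as a shift and turn from the pose commanded when the call began; what a row does not reach only later rows make up. A row lasts 1/10 s, in which the tool goes at most 50 mm and 8.59 degrees, less where a joint would pass 70% of its speed; a pose out of reach is approached as far as the arm can. A call with a gripper value outside its range is refused whole. The fingers move at their own pace and stop on an object; "newtons" is the grip in N (left out, the last holds). Time passes only in rows, so rows that repeat a pose let the fingers close. It gives the time, the measured TCP pose, the force, the opening and the grip force at its end, in the units of the state.
- r.sense(): the state, without advancing time (a new reading comes with each control period).
- r.grab_frame(name): name is "scene" or "top"; returns the picture (400x640x3 uint8, blue, green, red); there is no depth.
- r.camera_params(name): a dict with "mtx" (3x3 intrinsics, pixels), "eye" and "orientation" of the camera in the world. Camera axes: x right, y down, z forward; pixel columns grow to the right and rows downward; lengths in mm; the calibration is good to about 2 mm. A picture is of the moment at which its call begins. camera_params takes no time and is no camera call.
- r.sign_off(): hands the job in; it is judged then, once.
Trained networks look in the newest picture that a camera, given by its name, has taken for a name from the list of things; names that differ only in an ending like _2 or _b are one class to them, and where a whole thing is asked for, a point or a joint stands for the part that bears it (a point fixed in the world has none). Each returns a list of dicts, best first, with "conf" (0 to 1); they miss things now and then, are a little off and sometimes report something else, mostly with a low value. They report only what shows in the picture. A call takes as long as a camera call. They do not tell look-alikes from the thing itself.
- r.recognise(name, camera): "box" ([left, top, width, height] in pixels, round what is visible of it).
The state is a dict: "clock": time; "qpos": joint angles; "qvel": joint speeds; "joint_efforts": joint torques, N m; "eef_pos": TCP position; "tcp_rot": TCP orientation; "contact_force": force on the tool from outside, world axes, zero at the start; "wrist_torque": the same for the moment, N m; "opening": opening from 0.0 (shut) to 1.0 (fully open); "grasp_force": force on a finger pad.
Only numpy, scipy, OpenCV 4.12 (cv2) and the standard library are available. Lean on these libraries where they do the work, as an engineer would, in place of code of your own. Each camera call takes 0.05 s, during which the arm holds its last target. There are 200 camera calls.

## Working session

There is one attempt and no reset: what is moved stays moved. The work goes in short steps, Python scripts to look and compute and a tool call to move; the robot and the scene stay as the last step left them, time stands still between calls to the robot, and variables do not carry over. Pictures are saved under pics/ and viewed, at most 10 in all, crops included, and the job is handed in when it is done.

Besides the shell and the picture viewer there is one more tool, called after "Emit:" by a JSON object that holds its "api" and its "payload". servo_tool: Moves the arm, as the interface text tells. Its arguments: {"type":"object","properties":{"deltas":{"type":"array","items":{"type":"object","properties":{"x":{"type":"number"},"y":{"type":"number"},"z":{"type":"number"},"rx":{"type":"number"},"ry":{"type":"number"},"rz":{"type":"number"},"gripper":{"type":"number"}}}},"newtons":{"type":"number"}},"required":["deltas"]}

```bash
mkdir -p pics
cat > h.py <<'E'
import numpy as np, cv2
from rig import r
def ray(cam,u,v):
    p=r.camera_params(cam);K=np.array(p["mtx"]);o=np.array(p["orientation"])
    from scipy.spatial.transform import Rotation as R
    M=o if o.shape==(3,3) else R.from_euler('xyz',o).as_matrix()
    return np.array(p["eye"]),M@np.linalg.inv(K)@[u,v,1]
def at(cam,u,v,z):
    e,d=ray(cam,u,v);return (e+d*(z-e[2])/d[2])[:2]
def proj(cam,P):
    p=r.camera_params(cam);K=np.array(p["mtx"]);o=np.array(p["orientation"])
    from scipy.spatial.transform import Rotation as R
    M=o if o.shape==(3,3) else R.from_euler('xyz',o).as_matrix()
    q=K@M.T@(np.array(P)-p["eye"]);return q[:2]/q[2]
E
python3 - <<'E'
from h import *
a=r.grab_frame("top");b=r.grab_frame("scene")
cv2.imwrite("pics/top.png",a);cv2.imwrite("pics/scene.png",b)
for c in("top","scene"):
    print(c,r.camera_params(c))
    for n in("selector_box","selector_grip","carousel","crank_knob","square_jar","carousel_base"):
        print(n,[(np.round(d["box"]).tolist(),round(d["conf"],2)) for d in r.recognise(n,c)[:4]])
print(r.sense())
E
```

```text
top {'mtx': array([[496.54159318,   0.        , 316.06105897],
       [  0.        , 496.54159318, 205.17580664],
       [  0.        ,   0.        ,   1.        ]]), 'eye': array([ 281.68924718,  -17.71386766, 1546.72439151]), 'orientation': array([-2.97547526e+00, -1.41267941e-03, -1.55112011e+00])}
selector_box [([373.0, 195.0, 54.0, 62.0], 0.72), ([357.0, 268.0, 67.0, 52.0], 0.68)]
selector_grip [([398.0, 214.0, 14.0, 17.0], 0.74), ([382.0, 294.0, 16.0, 18.0], 0.66)]
carousel [([239.0, 164.0, 77.0, 80.0], 0.78)]
crank_knob [([267.0, 163.0, 12.0, 13.0], 0.47)]
square_jar [([297.0, 201.0, 15.0, 7.0], 0.66)]
carousel_base [([296.0, 198.0, 15.0, 15.0], 0.58), ([249.0, 238.0, 20.0, 18.0], 0.52)]
scene {'mtx': array([[420.43241281,   0.        , 313.17455057],
       [  0.        , 420.43241281, 205.25467274],
       [  0.        ,   0.        ,   1.        ]]), 'eye': array([1249.86075544,  -65.20270929,  959.59458802]), 'orientation': array([-2.44713295,  0.00530494,  1.52128812])}
selector_box [([196.0, 180.0, 60.0, 58.0], 0.98), ([218.0, 128.0, 60.0, 50.0], 0.96), ([323.0, 207.0, 1
[... 358 characters left out ...]
1.0], 0.77)]
{'clock': 0.7, 'qpos': array([-1.31841904e+00,  3.52939919e-01,  1.63339522e+00, -1.87095016e-05,
        1.15521667e+00, -2.42098354e-03]), 'qvel': array([-0.00027684, -0.00065527,  0.00037845,  0.00016841,  0.000164  ,
        0.00037178]), 'joint_efforts': array([-2.50386591e-03, -6.05032468e+01, -3.42391241e+01,  1.08893214e-04,
        1.15268293e-03,  3.41838677e-05]), 'eef_pos': array([ 157.51380178, -604.82922189,  231.32056457]), 'tcp_rot': array([3.14155185e+00, 1.72161358e-05, 2.54805821e-01]), 'contact_force': array([0.72903147, 0.47729511, 0.96067464]), 'wrist_torque': array([-0.0501295 ,  0.03755043,  0.06158103]), 'grasp_force': 0.0, 'opening': 0.9995991817471582}
```

View pics/top.png

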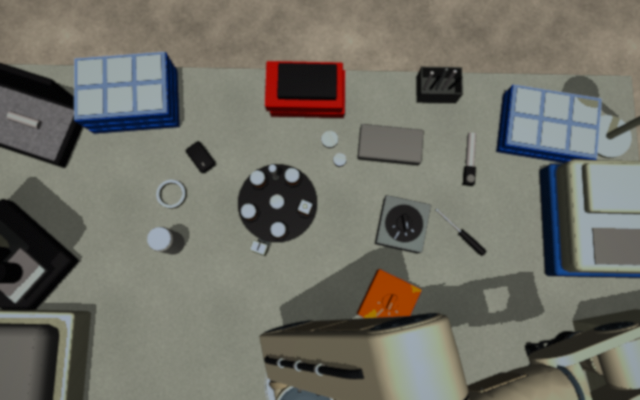

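View pics/scene.png

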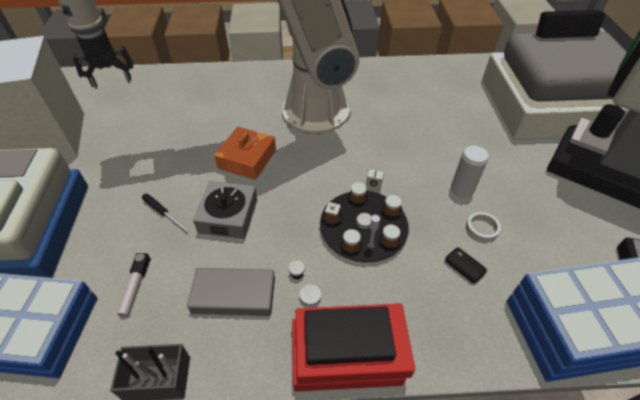

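The grey selector box is at top (404,223) and scene (226,208). The orange look-alike, at top (390,293) and scene (245,152), is not meant, so I'm using the grey one. The carousel is at top (277,202), with the square jar at (305,207) and the reader at (260,248). I'll confirm this in one enlarged crop.

Run:
```python
from h import *
a=cv2.imread("pics/top.png");b=cv2.imread("pics/scene.png")
f=lambda i,x,y,w,h:cv2.resize(i[y:y+h,x:x+w],(400,300),interpolation=cv2.INTER_CUBIC)
o=np.vstack([np.hstack([f(a,370,190,68,51*1+9),f(a,227,160,120,96)]),np.hstack([f(b,190,175,72,60),f(b,310,160,112,102)])])
cv2.imwrite("pics/crop.png",o)
print(at("top",404,223,66),at("top",277,202,24),at("top",273,168,148),at("scene",376,220,148),at("top",305,207,60),at("top",260,246,72))
```

```text
[ 480.88512582 -280.31463433] [544.58590282 106.90750226] [622.71622039 111.58623144] [629.51496823 114.61383098] [524.67145518  18.53270319] [402.70556144 149.11919981]
```

View pics/crop.png

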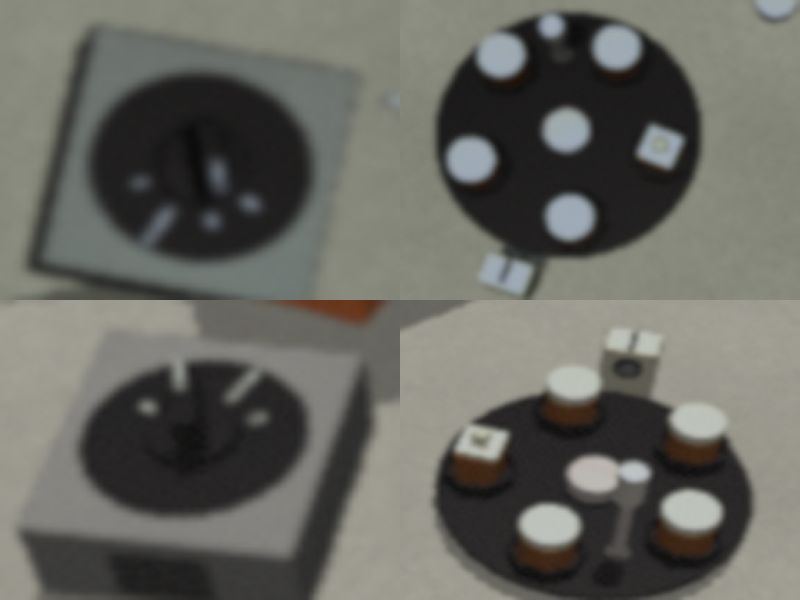

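The crop confirms the grey box: its long mark is at lower left of the dial, third of four going clockwise, and the pointer is near −20/−60. The square jar is the one with the square lid at crop (660,147), and the crank knob top is at (551,25). Next I'll fit the poses in both views.

Run:
```python
from h import *
from scipy.optimize import least_squares
T=lambda x,y:("top",370+x/5.882,190+y/5); S=lambda x,y:("scene",190+x/5.556,175+(y-300)/5)
T2=lambda x,y:("top",227+(x-400)/3.333,160+y/3.125); S2=lambda x,y:("scene",310+(x-400)/3.571,160+(y-300)/2.941)
d=np.deg2rad
def pol(c,r,a,z): return [c[0]+r*np.cos(a),c[1]+r*np.sin(a),z]
# box: mark k direction = yaw+pi - ang
def box(p):
    x,y,w,rs,rl=p;o=[]
    for a,rr,q in[(-60,rs,T(250,203)),(-20,rs,T(210,220)),(20,rl,T(158,225)),(60,rs,T(140,183)),(-60,rs,S(148,407)),(20,rl,S(245,385)),(60,rs,S(258,418))]:
        o+=list(proj(q[0],pol((x,y),rr,w+np.pi-d(a),70))-q[1:])
    q=T(201,167);o+=list(proj(q[0],[x,y,70])-q[1:])
    return o
s=least_squares(box,[481,-280,0,40,40],loss='soft_l1');print("box",s.x.round(3),np.abs(s.fun).max());x,y,w=s.x[:3]
for n,q in(("ptr top",T(217,175)),("ptr scene",S(178,375))):
    P=at(*q,105);v=P-[x,y];print(n,P,np.hypot(*v),"sel angle",(w+np.pi-np.arctan2(v[1],v[0])+np.pi)%(2*np.pi)-np.pi)
for n,q in(("m-20",T(210,220)),):
    print(n,at(*q,70))
def car(p):
    x,y,f,b=p;o=[]
    for a,q in[(0,T2(616,47)),(72,T2(501,55)),(144,T2(471,160)),(216,T2(571,217)),(288,T2(660,147)),
      (144,S2(698,420)),(216,S2(573,384)),(72,S2(691,510)),(0,S2(549,525)),(288,S2(482,442))]:
        o+=list(proj(q[0],pol((x,y),90,f+d(a),74))-q[1:])
    for q in(T2(551,25),S2(634,468)):o+=list(proj(q[0],pol((x,y),80,f+d(36),148))-q[1:])
    for q in(T2(507,272),S2(635,342)):o+=list(proj(q[0],pol((x,y),152,b,72))-q[1:])
    return o
s=least_squares(car,[545,107,-.5,2.85],loss='soft_l1');print("car",s.x.round(3),s.fun.round(1))
x,y,f,b=s.x
print("crank",pol((x,y),80,f+d(36),0),"final",pol((x,y),80,b+d(108),0),"turn deg",np.rad2deg(b-(f+d(288))))
```

```text
box [ 4.80571e+02 -2.79376e+02 -2.14000e-01  3.30470e+01  4.22110e+01] 1.1442370304621932
ptr top [ 469.9077239  -281.80237317] 10.93597953065653 sel angle -0.43793391253432823
ptr scene [ 471.14833229 -280.45283062] 9.48416817336623 sel angle -0.3279827933411834
m-20 [ 447.31629582 -284.37190776]
car [ 5.43696e+02  1.06190e+02 -5.30000e-01  2.82000e+00] [-0.  -0.4 -0.3 -0.4 -0.2 -0.5 -0.4 -0.4 -0.  -0.7 -0.1 -0.3 -0.3 -1.1
 -0.  -0.4 -0.1 -0.6 -0.7 -0.6 -0.1 -0.2 -0.1  0.9 -0.9  0.  -0.6 -0.9]
crank [np.float64(623.3118882364358), np.float64(114.02517466451249), 0] final [np.float64(543.062421788327), np.float64(26.192778602226582), 0] turn deg -96.07446031472121
```

Box centre is (480.6,−279.4), yaw −0.214; the selector is at about −0.38, so the bar's world yaw is about 0.17. The carousel axis is (543.7,106.2), and the crank at (623,114) must go clockwise 96° to (543,26). First I approach the selector.

Emit:
{"api": "servo_tool", "payload": {"deltas": [{"x": 32,"y": 32,"z": -5,"rz": -0.01,"gripper": 0},{"x": 68,"y": 68,"z": -10,"rz": -0.02,"gripper": 0},{"x": 104,"y": 104,"z": -15,"rz": -0.03,"gripper": 0},{"x": 139,"y": 139,"z": -20,"rz": -0.04,"gripper": 0},{"x": 174,"y": 174,"z": -30,"rz": -0.05,"gripper": 0},{"x": 209,"y": 209,"z": -40,"rz": -0.06,"gripper": 0},{"x": 243,"y": 243,"z": -50,"rz": -0.07,"gripper": 0},{"x": 277,"y": 277,"z": -60,"rz": -0.08,"gripper": 0},{"x": 305,"y": 306,"z": -75,"rz": -0.08,"gripper": 0},{"x": 323,"y": 325.5,"z": -91,"rz": -0.085,"gripper": 0}]}}

```text
invalid input
```

Emit:
{"api": "servo_tool", "payload": {"deltas": [{"x": 32.0,"y": 32.0,"z": -5.0,"rx": 0.0,"ry": 0.0,"rz": -0.01,"gripper": 0.0},{"x": 68.0,"y": 68.0,"z": -10.0,"rx": 0.0,"ry": 0.0,"rz": -0.02,"gripper": 0.0},{"x": 104.0,"y": 104.0,"z": -15.0,"rx": 0.0,"ry": 0.0,"rz": -0.03,"gripper": 0.0},{"x": 139.0,"y": 139.0,"z": -20.0,"rx": 0.0,"ry": 0.0,"rz": -0.04,"gripper": 0.0},{"x": 174.0,"y": 174.0,"z": -30.0,"rx": 0.0,"ry": 0.0,"rz": -0.05,"gripper": 0.0}], "newtons": 30}}

```text
clock: 1.2
eef_pos: [331.1, -431.5, 202.3]
tcp_rot: [3.14, -0.001, 0.204]
contact_force: [-0.2, -0.0, 0.5]
opening: 0.505
grasp_force: 0.0
```

Emit:
{"api": "servo_tool", "payload": {"deltas": [{"x": 34.0,"y": 34.0,"z": -10.0,"rx": 0.0,"ry": 0.0,"rz": -0.01,"gripper": 0.0},{"x": 68.0,"y": 68.0,"z": -20.0,"rx": 0.0,"ry": 0.0,"rz": -0.02,"gripper": 0.0},{"x": 102.0,"y": 102.0,"z": -30.0,"rx": 0.0,"ry": 0.0,"rz": -0.03,"gripper": 0.0},{"x": 130.0,"y": 132.0,"z": -45.0,"rx": 0.0,"ry": 0.0,"rz": -0.035,"gripper": 0.0},{"x": 149.0,"y": 151.5,"z": -60.0,"rx": 0.0,"ry": 0.0,"rz": -0.035,"gripper": 0.0},{"x": 149.0,"y": 151.5,"z": -60.0,"rx": 0.0,"ry": 0.0,"rz": -0.035,"gripper": 0.0}], "newtons": 30}}

```text
clock: 1.8
eef_pos: [479.9, -278.2, 140.1]
tcp_rot: [-3.14, 0.001, 0.173]
contact_force: [0.3, 0.2, -0.1]
opening: 0.498
grasp_force: 0.0
```

Run:
```python
from h import *
s=r.sense();print(s["eef_pos"],s["tcp_rot"],s["qpos"])
b=r.grab_frame("scene");cv2.imwrite("pics/s2.png",cv2.resize(b[130:250,170:330],(800,600),interpolation=cv2.INTER_CUBIC))
```

```text
[ 479.87594692 -278.21102396  140.07289705] [-3.13960764e+00  1.35720464e-03  1.73069991e-01] [-5.28501064e-01  3.52473641e-01  1.86466450e+00  8.00620080e-04
  9.26772498e-01  8.68745170e-01]
```

View pics/s2.png

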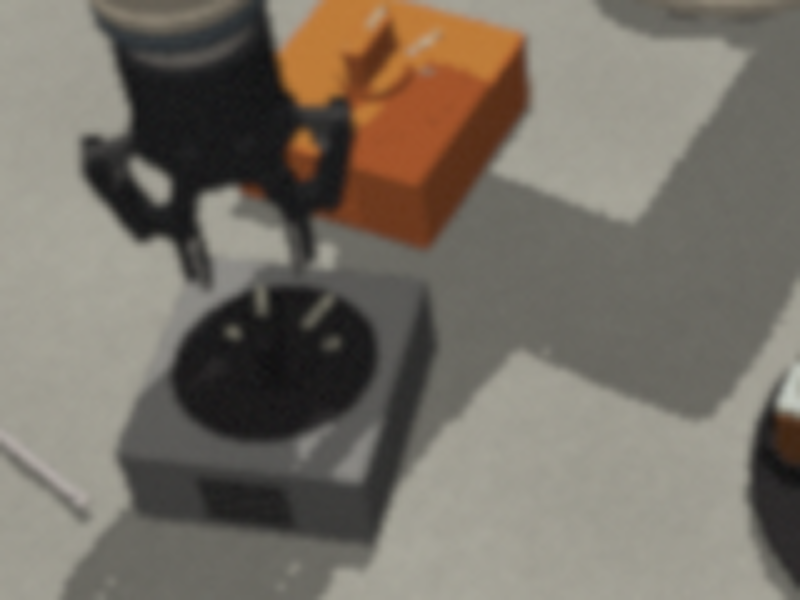

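The gripper is centred over the dial, at about (270,330) in the crop, with the pointer at the −20 mark. Now I descend and grip.

Emit:
{"api": "servo_tool", "payload": {"deltas": [{"x": 0.5,"y": -1.0,"z": -25.0,"rx": 0.0,"ry": 0.0,"rz": 0.0,"gripper": 0.0},{"x": 0.5,"y": -1.0,"z": -50.0,"rx": 0.0,"ry": 0.0,"rz": 0.0,"gripper": 0.0},{"x": 0.5,"y": -1.0,"z": -62.0,"rx": 0.0,"ry": 0.0,"rz": 0.0,"gripper": 0.0},{"x": 0.5,"y": -1.0,"z": -62.0,"rx": 0.0,"ry": 0.0,"rz": 0.0,"gripper": -1.0},{"x": 0.5,"y": -1.0,"z": -62.0,"rx": 0.0,"ry": 0.0,"rz": 0.0,"gripper": -1.0},{"x": 0.5,"y": -1.0,"z": -62.0,"rx": 0.0,"ry": 0.0,"rz": 0.0,"gripper": -1.0},{"x": 0.5,"y": -1.0,"z": -62.0,"rx": 0.0,"ry": 0.0,"rz": 0.0,"gripper": -1.0}], "newtons": 30}}

```text
clock: 2.55
eef_pos: [478.2, -280.0, 80.3]
tcp_rot: [-3.137, 0.001, 0.169]
contact_force: [0.0, 12.0, -1.2]
opening: 0.156
grasp_force: 30.6
```

```bash
python3 -c "
from rig import r
s=r.sense();print(s['eef_pos'],s['tcp_rot'],s['contact_force'],s['wrist_torque'],s['opening'],s['grasp_force'])"
```

```text
[ 478.19112319 -280.0099921    80.32910691] [-3.13745781e+00  1.31665292e-03  1.68584971e-01] [ 0.01916352 12.02807844 -1.15302136] [ 1.85758638  0.110601   -0.05855298] 0.1564203171255632 30.608395636081696
```

Emit:
{"api": "servo_tool", "payload": {"deltas": [{"x": 0.0,"y": 1.0,"z": 0.0,"rx": 0.0,"ry": 0.0,"rz": -0.1,"gripper": -1.0},{"x": 0.0,"y": 1.0,"z": 0.0,"rx": 0.0,"ry": 0.0,"rz": -0.22,"gripper": -1.0},{"x": 0.0,"y": 1.0,"z": 0.0,"rx": 0.0,"ry": 0.0,"rz": -0.34,"gripper": -1.0},{"x": 0.0,"y": 1.0,"z": 0.0,"rx": 0.0,"ry": 0.0,"rz": -0.46,"gripper": -1.0},{"x": 0.0,"y": 1.0,"z": 0.0,"rx": 0.0,"ry": 0.0,"rz": -0.58,"gripper": -1.0},{"x": 0.0,"y": 1.0,"z": 0.0,"rx": 0.0,"ry": 0.0,"rz": -0.68,"gripper": -1.0},{"x": 0.0,"y": 1.0,"z": 0.0,"rx": 0.0,"ry": 0.0,"rz": -0.74,"gripper": -1.0},{"x": 0.0,"y": 1.0,"z": 0.0,"rx": 0.0,"ry": 0.0,"rz": -0.74,"gripper": -1.0},{"x": 0.0,"y": 1.0,"z": 0.0,"rx": 0.0,"ry": 0.0,"rz": -0.74,"gripper": -1.0}], "newtons": 30}}

```text
clock: 3.45
eef_pos: [478.2, -279.9, 80.3]
tcp_rot: [-3.141, 0.003, -0.571]
contact_force: [-1.5, 6.2, -3.2]
opening: 0.157
grasp_force: 30.5
```

```bash
python3 -c "
from rig import r
s=r.sense();print(s['eef_pos'],s['tcp_rot'],s['contact_force'],s['wrist_torque'],s['opening'],s['grasp_force'])"
```

```text
[ 478.17042694 -279.91994525   80.34458989] [-3.14070575e+00  2.83620570e-03 -5.70871824e-01] [-1.54238321  6.16979808 -3.15235818] [ 1.03560903  0.38984293 -0.00492386] 0.15673344010404167 30.466357469558716
```

Turned by 0.74 rad with almost no residual torque, so it sits in the detent. I'll open, lift and check the knob.

Emit:
{"api": "servo_tool", "payload": {"deltas": [{"x": 0.0,"y": 0.0,"z": 0.0,"rx": 0.0,"ry": 0.0,"rz": 0.0,"gripper": 0.2},{"x": 0.0,"y": 0.0,"z": 0.0,"rx": 0.0,"ry": 0.0,"rz": 0.0,"gripper": 0.2},{"x": 0.0,"y": 0.0,"z": 0.0,"rx": 0.0,"ry": 0.0,"rz": 0.0,"gripper": 0.2},{"x": 0.0,"y": 0.0,"z": 25.0,"rx": 0.0,"ry": 0.0,"rz": 0.0,"gripper": 0.2},{"x": 0.0,"y": 0.0,"z": 60.0,"rx": 0.0,"ry": 0.0,"rz": 0.0,"gripper": 0.2},{"x": 0.0,"y": 0.0,"z": 100.0,"rx": 0.0,"ry": 0.0,"rz": 0.0,"gripper": 0.2},{"x": 20.0,"y": 40.0,"z": 115.0,"rx": 0.0,"ry": 0.0,"rz": 0.1,"gripper": 0.2},{"x": 35.0,"y": 85.0,"z": 120.0,"rx": 0.0,"ry": 0.0,"rz": 0.2,"gripper": 0.2},{"x": 50.0,"y": 130.0,"z": 120.0,"rx": 0.0,"ry": 0.0,"rz": 0.3,"gripper": 0.2},{"x": 65.0,"y": 175.0,"z": 120.0,"rx": 0.0,"ry": 0.0,"rz": 0.4,"gripper": 0.2}], "newtons": 30}}

```text
clock: 4.45
eef_pos: [545.1, -104.8, 200.9]
tcp_rot: [3.141, -0.002, -0.167]
contact_force: [-0.1, 0.0, -0.5]
opening: 0.602
grasp_force: 0.0
```

Run:
```python
from h import *
s=r.sense();print(s["eef_pos"],s["tcp_rot"],s["qpos"])
b=r.grab_frame("scene");a=r.grab_frame("top")
f=lambda i,x,y,w,h:cv2.resize(i[y:y+h,x:x+w],(400,300),interpolation=cv2.INTER_CUBIC)
cv2.imwrite("pics/c3.png",np.vstack([np.hstack([f(a,370,190,68,60),f(a,227,160,120,96)]),np.hstack([f(b,190,175,72,60),f(b,310,160,112,102)])]))
```

```text
[ 545.11720149 -104.80861899  200.88350971] [ 3.14140870e+00 -2.15401482e-03 -1.66829204e-01] [-1.92572969e-01  2.76193407e-01  1.81613239e+00 -1.48322961e-04
  1.04710883e+00  1.54512679e+00]
```

View pics/c3.png

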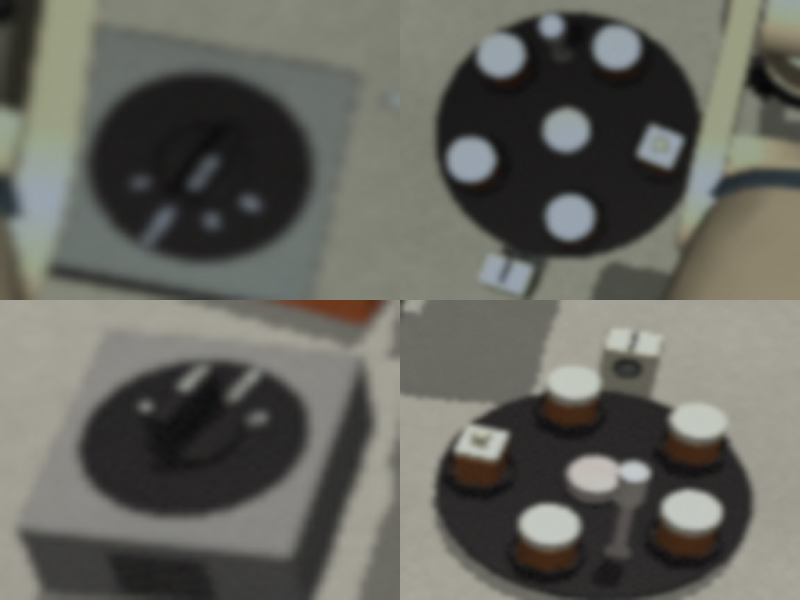

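The pointer at top crop (205,172) now lies parallel to the long mark, so the selector is set; the carousel is untouched. Next is the crank knob at (623,114).

Emit:
{"api": "servo_tool", "payload": {"deltas": [{"x": 14.0,"y": 40.0,"z": 0.0,"rx": 0.0,"ry": 0.0,"rz": 0.0,"gripper": 0.2},{"x": 30.0,"y": 85.0,"z": 0.0,"rx": 0.0,"ry": 0.0,"rz": 0.05,"gripper": 0.2},{"x": 46.0,"y": 130.0,"z": 0.0,"rx": 0.0,"ry": 0.0,"rz": 0.1,"gripper": 0.2},{"x": 62.0,"y": 175.0,"z": 0.0,"rx": 0.0,"ry": 0.0,"rz": 0.15,"gripper": 0.2},{"x": 74.0,"y": 208.0,"z": 0.0,"rx": 0.0,"ry": 0.0,"rz": 0.17,"gripper": 0.2},{"x": 78.0,"y": 219.0,"z": -10.0,"rx": 0.0,"ry": 0.0,"rz": 0.17,"gripper": 0.2},{"x": 78.0,"y": 219.0,"z": -25.0,"rx": 0.0,"ry": 0.0,"rz": 0.17,"gripper": 0.2},{"x": 78.0,"y": 219.0,"z": -25.0,"rx": 0.0,"ry": 0.0,"rz": 0.17,"gripper": 0.2}], "newtons": 30}}

```text
clock: 5.35
eef_pos: [620.2, 111.3, 171.9]
tcp_rot: [3.14, 0.005, -0.001]
contact_force: [-0.4, -1.1, 0.0]
opening: 0.602
grasp_force: 0.0
```

Run:
```python
from h import *
s=r.sense();print(s["eef_pos"],s["tcp_rot"],s["qpos"])
b=r.grab_frame("scene");print(proj("scene",s["eef_pos"]),proj("scene",[623.3,114,148]))
cv2.imwrite("pics/c4.png",cv2.resize(b[150:270,300:460],(800,600),interpolation=cv2.INTER_CUBIC))
```

```text
[620.17811647 111.29761055 171.85325163] [ 3.14011236e+00  4.74234519e-03 -8.83963290e-04] [ 1.75529858e-01  4.22269856e-01  1.67171704e+00 -7.19527970e-04
  1.05253440e+00  1.74756461e+00]
[375.15302767 210.92725124] [375.38236986 218.00563345]
```

View pics/c4.png

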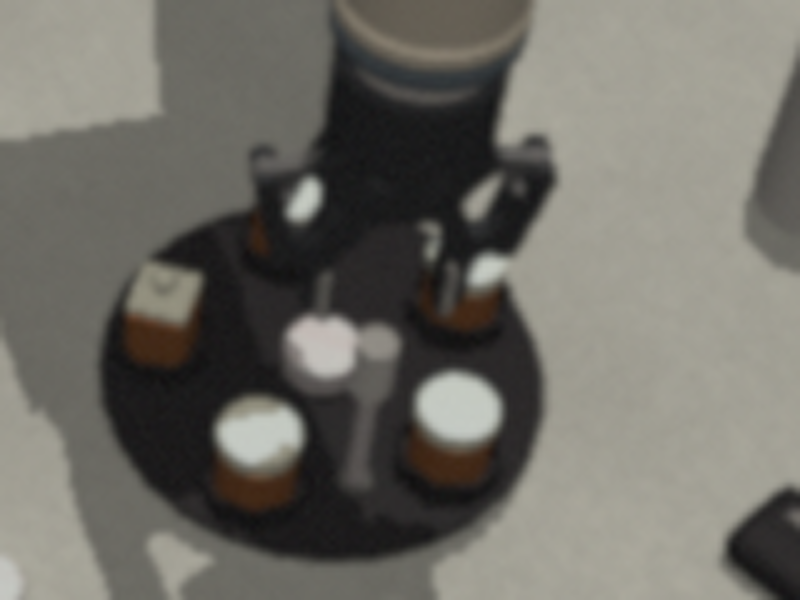

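The fingertips at crop (330,290) and (445,300) straddle the knob, whose top is at (377,341). I descend with a 2–3 mm correction and grip.

Emit:
{"api": "servo_tool", "payload": {"deltas": [{"x": 2.0,"y": 2.0,"z": -25.0,"rx": 0.0,"ry": 0.0,"rz": 0.0,"gripper": 0.2},{"x": 2.0,"y": 2.0,"z": -50.0,"rx": 0.0,"ry": 0.0,"rz": 0.0,"gripper": 0.2},{"x": 2.0,"y": 2.0,"z": -60.0,"rx": 0.0,"ry": 0.0,"rz": 0.0,"gripper": 0.2},{"x": 2.0,"y": 2.0,"z": -60.0,"rx": 0.0,"ry": 0.0,"rz": 0.0,"gripper": -0.3},{"x": 2.0,"y": 2.0,"z": -60.0,"rx": 0.0,"ry": 0.0,"rz": 0.0,"gripper": -1.0},{"x": 2.0,"y": 2.0,"z": -60.0,"rx": 0.0,"ry": 0.0,"rz": 0.0,"gripper": -1.0},{"x": 2.0,"y": 2.0,"z": -60.0,"rx": 0.0,"ry": 0.0,"rz": 0.0,"gripper": -1.0},{"x": 2.0,"y": 2.0,"z": -60.0,"rx": 0.0,"ry": 0.0,"rz": 0.0,"gripper": -1.0}], "newtons": 50}}

```text
clock: 6.2
eef_pos: [624.7, 115.0, 115.9]
tcp_rot: [-3.141, -0.001, -0.0]
contact_force: [-0.9, -0.3, 5.0]
opening: 0.237
grasp_force: 49.2
```

Run:
```python
from h import *
s=r.sense();print(s["eef_pos"],s["tcp_rot"],s["contact_force"],s["wrist_torque"],s["opening"],s["grasp_force"])
c=np.array([543.7,106.2]);v=s["eef_pos"][:2]-c;print(np.hypot(*v),np.rad2deg(np.arctan2(v[1],v[0])))
p=80*np.array([np.cos(.098),np.sin(.098)])
for k in range(0,97,8):
    a=np.deg2rad(5.6-k);print(k,np.round(80*np.array([np.cos(a),np.sin(a)])-p,1))
```

```text
[624.70323454 114.98143928 115.85724189] [-3.14140000e+00 -1.25932245e-03 -1.45311569e-04] [-0.90518685 -0.25453334  5.02537781] [-0.08595254  0.36817304 -0.05955396] 0.2371111110127009 49.22412157058716
81.47783552687463 6.187186993875978
0 [ 0. -0.]
8 [  0.3 -11.2]
16 [ -0.9 -22.3]
24 [ -3.7 -33.1]
32 [ -8.  -43.4]
40 [-13.6 -53. ]
48 [-20.5 -61.8]
56 [-28.6 -69.5]
64 [-37.7 -76. ]
72 [-47.6 -81.1]
80 [-58.1 -84.9]
88 [-69.  -87.1]
96 [-80.2 -87.8]
```

Knob gripped (opening about 20 mm, 49 N). I turn it clockwise along the arc at a gentle speed.

Emit:
{"api": "servo_tool", "payload": {"deltas": [{"x": 0.1,"y": -2.8,"z": 0.0,"rx": 0.0,"ry": 0.0,"rz": 0.0,"gripper": -1.0},{"x": 0.3,"y": -7.0,"z": 0.0,"rx": 0.0,"ry": 0.0,"rz": 0.0,"gripper": -1.0},{"x": 0.3,"y": -11.2,"z": 0.0,"rx": 0.0,"ry": 0.0,"rz": 0.0,"gripper": -1.0},{"x": -0.1,"y": -16.8,"z": 0.0,"rx": 0.0,"ry": 0.0,"rz": 0.0,"gripper": -1.0},{"x": -0.9,"y": -22.3,"z": 0.0,"rx": 0.0,"ry": 0.0,"rz": 0.0,"gripper": -1.0},{"x": -2.1,"y": -27.8,"z": 0.0,"rx": 0.0,"ry": 0.0,"rz": 0.0,"gripper": -1.0},{"x": -3.7,"y": -33.1,"z": 0.0,"rx": 0.0,"ry": 0.0,"rz": 0.0,"gripper": -1.0},{"x": -5.7,"y": -38.3,"z": 0.0,"rx": 0.0,"ry": 0.0,"rz": 0.0,"gripper": -1.0},{"x": -8.0,"y": -43.4,"z": 0.0,"rx": 0.0,"ry": 0.0,"rz": 0.0,"gripper": -1.0},{"x": -10.7,"y": -48.3,"z": 0.0,"rx": 0.0,"ry": 0.0,"rz": 0.0,"gripper": -1.0}], "newtons": 50}}

```text
clock: 7.2
eef_pos: [614.5, 66.7, 115.9]
tcp_rot: [-3.141, -0.002, -0.0]
contact_force: [-0.4, 0.6, 5.3]
opening: 0.239
grasp_force: 49.4
```

Emit:
{"api": "servo_tool", "payload": {"deltas": [{"x": -2.9,"y": -4.7,"z": 0.0,"rx": 0.0,"ry": 0.0,"rz": 0.0,"gripper": -1.0},{"x": -6.2,"y": -9.2,"z": 0.0,"rx": 0.0,"ry": 0.0,"rz": 0.0,"gripper": -1.0},{"x": -9.8,"y": -13.5,"z": 0.0,"rx": 0.0,"ry": 0.0,"rz": 0.0,"gripper": -1.0},{"x": -13.7,"y": -17.5,"z": 0.0,"rx": 0.0,"ry": 0.0,"rz": 0.0,"gripper": -1.0},{"x": -17.9,"y": -21.2,"z": 0.0,"rx": 0.0,"ry": 0.0,"rz": 0.0,"gripper": -1.0},{"x": -22.3,"y": -24.6,"z": 0.0,"rx": 0.0,"ry": 0.0,"rz": 0.0,"gripper": -1.0},{"x": -27.0,"y": -27.7,"z": 0.0,"rx": 0.0,"ry": 0.0,"rz": 0.0,"gripper": -1.0},{"x": -31.9,"y": -30.4,"z": 0.0,"rx": 0.0,"ry": 0.0,"rz": 0.0,"gripper": -1.0},{"x": -36.9,"y": -32.8,"z": 0.0,"rx": 0.0,"ry": 0.0,"rz": 0.0,"gripper": -1.0},{"x": -42.1,"y": -34.9,"z": 0.0,"rx": 0.0,"ry": 0.0,"rz": 0.0,"gripper": -1.0}], "newtons": 50}}

```text
clock: 8.2
eef_pos: [572.6, 31.4, 115.8]
tcp_rot: [3.141, -0.003, -0.0]
contact_force: [0.8, -1.0, 5.5]
opening: 0.244
grasp_force: 49.4
```

Emit:
{"api": "servo_tool", "payload": {"deltas": [{"x": -5.3,"y": -1.7,"z": 0.0,"rx": 0.0,"ry": 0.0,"rz": 0.0,"gripper": -1.0},{"x": -10.7,"y": -2.9,"z": 0.0,"rx": 0.0,"ry": 0.0,"rz": 0.0,"gripper": -1.0},{"x": -16.2,"y": -3.9,"z": 0.0,"rx": 0.0,"ry": 0.0,"rz": 0.0,"gripper": -1.0},{"x": -20.4,"y": -4.3,"z": 0.0,"rx": 0.0,"ry": 0.0,"rz": 0.0,"gripper": -1.0},{"x": -24.6,"y": -4.5,"z": 0.0,"rx": 0.0,"ry": 0.0,"rz": 0.0,"gripper": -1.0},{"x": -27.4,"y": -4.6,"z": 0.0,"rx": 0.0,"ry": 0.0,"rz": 0.0,"gripper": -1.0},{"x": -27.4,"y": -4.6,"z": 0.0,"rx": 0.0,"ry": 0.0,"rz": 0.0,"gripper": -1.0},{"x": -27.4,"y": -4.6,"z": 0.0,"rx": 0.0,"ry": 0.0,"rz": 0.0,"gripper": -1.0}], "newtons": 50}}

```text
clock: 9.0
eef_pos: [545.0, 26.6, 115.8]
tcp_rot: [3.141, -0.002, 0.0]
contact_force: [-0.6, -3.6, 6.7]
opening: 0.246
grasp_force: 49.7
```

Run:
```python
from h import *
s=r.sense();print(s["eef_pos"],s["contact_force"],s["wrist_torque"],s["opening"])
c=np.array([543.7,106.2]);v=s["eef_pos"][:2]-c;print(np.hypot(*v),np.rad2deg(np.arctan2(v[1],v[0])))
b=r.grab_frame("scene");a=r.grab_frame("top");cv2.imwrite("pics/end_t.png",a);cv2.imwrite("pics/end_s.png",b)
for n in("top","scene"):print(n,[(np.round(d["box"]).tolist(),round(d["conf"],2)) for d in r.recognise("square_jar",n)[:3]])
f=lambda i,x,y,w,h:cv2.resize(i[y:y+h,x:x+w],(400,600),interpolation=cv2.INTER_CUBIC)
cv2.imwrite("pics/c5.png",np.hstack([f(a,232,155,80,120),f(b,310,150,80,120)]))
b0=2.82
for n in("top","scene"):print(n,proj(n,[543.7+90*np.cos(b0),106.2+90*np.sin(b0),74]),proj(n,[543.7+152*np.cos(b0),106.2+152*np.sin(b0),72]))
```

```text
[545.0271928   26.64278483 115.80948938] [-0.58430954 -3.59392232  6.71334852] [-0.48367029  0.07404763 -0.01359903] 0.2462925057660924
79.56828468004124 -89.04426652956656
top [([259.0, 224.0, 6.0, 7.0], 0.55)]
scene [([364.0, 186.0, 12.0, 16.0], 0.77)]
top [265.48787638 227.41403266] [258.23313751 247.04763759]
scene [371.41233653 188.01669703] [375.22649951 173.32715827]
```

View pics/c5.png

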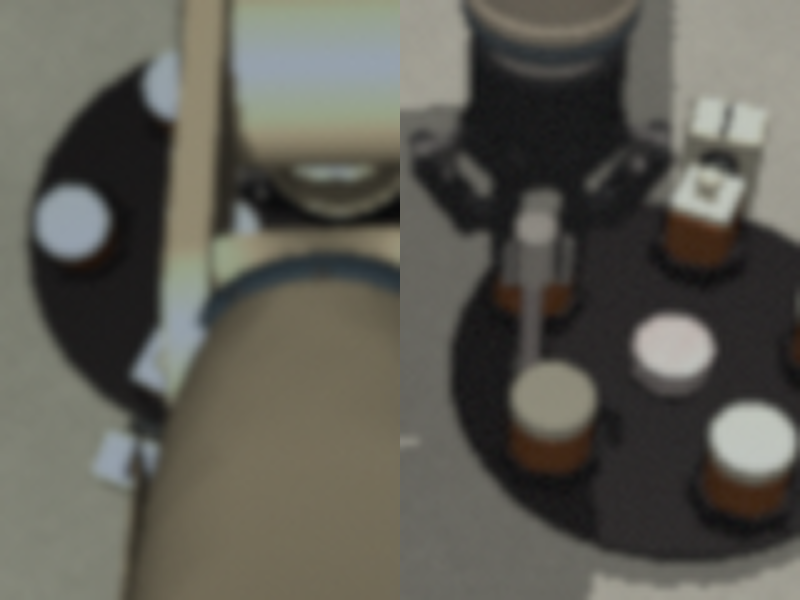

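Scene crop: the square lid is at (708,194), directly in front of the reader (top centre (729,119)), and all visible jars are upright. I'll refit the angle jointly over both moments to check the last degree or two.

Run:
```python
from h import *
from scipy.optimize import least_squares
T2=lambda x,y:("top",227+(x-400)/3.333,160+y/3.125); S2=lambda x,y:("scene",310+(x-400)/3.571,160+(y-300)/2.941)
T=lambda x,y:("top",232+x/5,155+y/5); S=lambda x,y:("scene",310+(x-400)/5,150+y/5)
d=np.deg2rad
A=[(0,T2(616,47)),(72,T2(501,55)),(144,T2(471,160)),(216,T2(571,217)),(288,T2(660,147)),(144,S2(698,420)),(216,S2(573,384)),(72,S2(691,510)),(0,S2(549,525)),(288,S2(482,442))]
B=[(216,T(72,222)),(288,S(708,194)),(72,S(553,398)),(144,S(752,440))]
def f(p):
    x,y,f0,f1,b=p[:5];off={"top":p[5:7],"scene":p[7:9]};o=[]
    def add(r_,a,z,q,w=1):o.extend(w*(proj(q[0],[x+r_*np.cos(a),y+r_*np.sin(a),z])+off[q[0]]-q[1:]))
    for a,q in A:add(90,f0+d(a),74,q)
    for a,q in B:add(90,f1+d(a),74,q)
    for q in(T2(551,25),S2(634,468)):add(80,f0+d(36),148,q)
    for q in(T2(507,272),S2(635,342),S(729,119)):add(152,b,72,q)
    o.extend(np.array(p[5:])/1.0)
    return o
s=least_squares(f,[544,106,-.53,-2.2,2.82,0,0,0,0],loss='soft_l1')
J=s.jac;C=np.linalg.inv(J.T@J)*0.2
x,y,f0,f1,b=s.x[:5];print(s.x.round(3),np.abs(s.fun).max(),np.sqrt(np.diag(C))[:5])
w=lambda a:np.rad2deg((a+np.pi)%(2*np.pi)-np.pi)
print("turned",w(f1-f0),"remaining",w(b-f1-d(288)))
```

```text
[ 5.43629e+02  1.06086e+02 -5.30000e-01 -2.19900e+00  2.81800e+00
  2.15000e-01  3.30000e-01  2.99000e-01  5.66000e-01] 1.4319156271916427 [1.18396398 0.99289303 0.00447449 0.00748976 0.00596954]
turned -95.61184786251737 remaining -0.5624203941739961
```

Only about −0.6 to −1° remains, so I make a 1.2 mm clockwise nudge and settle.

Emit:
{"api": "servo_tool", "payload": {"deltas": [{"x": -0.6,"y": 0.0,"z": 0.0,"rx": 0.0,"ry": 0.0,"rz": 0.0,"gripper": -1.0},{"x": -1.2,"y": 0.0,"z": 0.0,"rx": 0.0,"ry": 0.0,"rz": 0.0,"gripper": -1.0},{"x": -1.2,"y": 0.0,"z": 0.0,"rx": 0.0,"ry": 0.0,"rz": 0.0,"gripper": -1.0},{"x": -1.2,"y": 0.0,"z": 0.0,"rx": 0.0,"ry": 0.0,"rz": 0.0,"gripper": -1.0},{"x": -1.2,"y": 0.0,"z": 0.0,"rx": 0.0,"ry": 0.0,"rz": 0.0,"gripper": -1.0}], "newtons": 50}}

```text
clock: 9.7
eef_pos: [543.9, 26.6, 115.8]
tcp_rot: [3.141, -0.002, 0.0]
contact_force: [-0.6, -3.1, 7.2]
opening: 0.242
grasp_force: 49.7
```

Run:
```python
from h import *
s=r.sense();print(s["eef_pos"],s["contact_force"],s["opening"],s["grasp_force"],np.abs(s["qvel"]).max())
b=r.grab_frame("scene");cv2.imwrite("pics/fin.png",cv2.resize(b[120:270,190:430],(800,500),interpolation=cv2.INTER_CUBIC))
```

```text
[543.93089652  26.6397716  115.81801371] [-0.62907991 -3.08512367  7.21516522] 0.24201675229756509 49.68683481216431 0.0009426379520985609
```

View pics/fin.png

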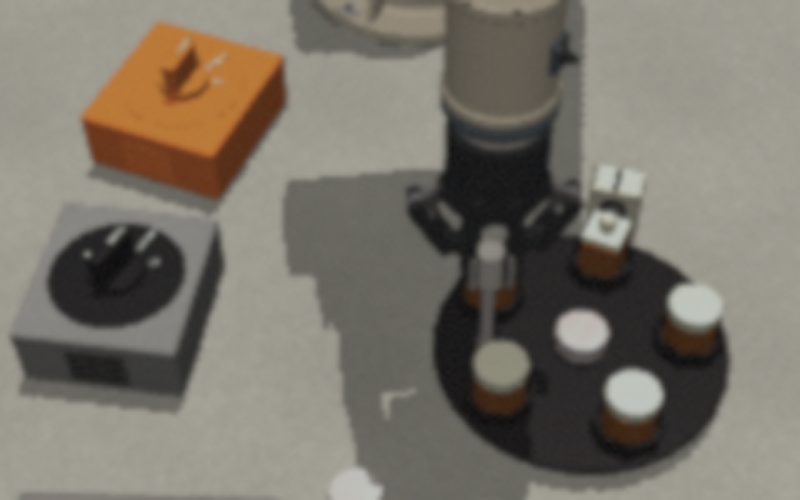

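The square jar at (606,232) stands in front of the reader at (615,188). All five jars are upright, the grey selector points along the long mark, and the crank is still gripped.

```bash
python3 -c "
from rig import r
print(r.sign_off())"
```

```text
the job is handed in; nothing more can be done
None
```

The job is handed in: the selector is on the long mark and released, the square jar stands in front of the reader head to within about 1°, and the gripper is still holding the crank knob.

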